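# Read the code of the short-packed carton through a hand lens

## Task

One of the three cartons on the board is short-packed: lift them one after another until you have the light one in hand, and set each back down flat where it was. Then take the hand lens by its handle and hold it level and still, centred over the printed code on the light carton, with the lens at the height that the pointer of the height gauge marks. Finish while still holding it there; leave the gauge, tray, knife and spray bottle alone.

Things in the scene. Friction and masses are not known exactly. Their poses are not given: they have to be found in the camera images.
- board: white plastic chopping board, 450 x 920 x 20 mm, fixed; all the things named here stand or lie on it. Origin under its centre, on the table; its top is 20 mm higher
- carton_1_mid (a point): a yellow closed carton, 160 long x 50 wide x 40 high (mm), lying flat on the board; this point is its centre, half-way up (20 mm above the board). Its x axis runs along the length towards the end that carries the printed code (the end away from the robot), z up. The three cartons look the same, grip them across the 50 mm width; a full one weighs about 300 g, the short-packed one about 150 g (each within 8 percent), evenly spread
- carton_2_mid (a point): another yellow closed carton, 160 long x 50 wide x 40 high (mm), lying flat on the board; this point is its centre, half-way up (20 mm above the board). Its x axis runs along the length towards the end that carries the printed code (the end away from the robot), z up. The three cartons look the same, grip them across the 50 mm width; a full one weighs about 300 g, the short-packed one about 150 g (each within 8 percent), evenly spread
- carton_3_mid (a point): another yellow closed carton, 160 long x 50 wide x 40 high (mm), lying flat on the board; this point is its centre, half-way up (20 mm above the board). Its x axis runs along the length towards the end that carries the printed code (the end away from the robot), z up. The three cartons look the same, grip them across the 50 mm width; a full one weighs about 300 g, the short-packed one about 150 g (each within 8 percent), evenly spread
- carton_1_code (a point): centre of the dot-printed code, a white field 38 x 22 mm with dark dots on the top face of the carton of point carton_1_mid, 45 mm from its centre towards the far end (and 2 mm to the left of the middle line); at the height of the top face (40 mm above the board)
- carton_2_code (a point): centre of the dot-printed code, a white field 38 x 22 mm with dark dots on the top face of the carton of point carton_2_mid, 45 mm from its centre towards the far end (and 2 mm to the left of the middle line); at the height of the top face (40 mm above the board)
- carton_3_code (a point): centre of the dot-printed code, a white field 38 x 22 mm with dark dots on the top face of the carton of point carton_3_mid, 45 mm from its centre towards the far end (and 2 mm to the left of the middle line); at the height of the top face (40 mm above the board)
- loupe_grip (a point): hand lens lying flat: round acrylic lens in a steel rim, 84 mm over the rim, on a straight flat-sided steel handle 108 long x 20 wide x 22 high (mm); 205 mm long in all, 140 g. This point is on the handle's axis, half-way up (11 mm above the board as it lies), 34 mm behind the handle's front end, 74 mm from its rear end, 14 mm behind the balance point. x points along the handle to the lens, z up
- loupe_lens (a point): centre of the lens, in its mid-plane, 78 mm ahead of loupe_grip along x at the same height; z is the lens axis, vertical when the lens is level
- gauge: height gauge, fixed: dark steel foot 75 x 85 x 22 mm, upright graduated steel rule 30 wide, 232 mm high in all, carrying a sliding cursor. Origin under the rule, on the board
- pointer_tip (a point): tip of the slim steel pointer, 56 mm long, which sticks out level from the gauge's cursor towards the robot; half-way up the tip. Its height is the reading height at which the middle of the lens must be held, about 120 to 160 mm above the board; the cursor is held by friction only
- tray: low open steel tray 170 x 115 x 22 mm with some slips of paper in it; origin at the centre of its underside
- knife: kitchen knife, blade 220 mm, wooden handle, lying on the board; origin near where the handle meets the blade, at the level of the board
- sprayer: clear spray bottle with a blue spray head, 76 mm in diameter, 193 mm high; origin at the centre of its underside
Mind the look-alikes: they are no part of the job. Leave any yellow look-alike of the part that bears loupe_grip alone.

How it is judged (in metres and radians):
On the way, in this order (a step that is already met when the one before it is completed fails the run):
1. the light carton is held clear of the board in the fingers (the two that still rest there press on it with a full carton's weight) (((height (world z) of carton_1_mid above 0.048 m and contact force between the fingers and carton_1 above 1 N and contact force between board and carton_2 above 2.1 N and contact force between board and carton_3 above 2.1 N) or (height (world z) of carton_2_mid above 0.048 m and contact force between the fingers and carton_2 above 1 N and contact force between board and carton_1 above 2.1 N and contact force between board and carton_3 above 2.1 N) or (height (world z) of carton_3_mid above 0.048 m and contact force between the fingers and carton_3 above 1 N and contact force between board and carton_1 above 2.1 N and contact force between board and carton_2 above 2.1 N))), for 0.2 s.
2. all three cartons lie flat in their places again, let go (height (world z) of each of carton_1_mid, carton_2_mid, carton_3_mid below 0.044 m and angle between each of carton_1_mid, carton_2_mid, carton_3_mid's own z axis and vertical below 0.05 rad and distance of each of carton_1_mid, carton_2_mid, carton_3_mid from where it was at the start of the episode below 0.04 m and contact force between the fingers and carton_1 below 0.05 N and contact force between the fingers and carton_2 below 0.05 N and contact force between the fingers and carton_3 below 0.05 N), for 0.2 s.
At the end, for the whole second after the job is handed in: Lens held still by its handle: within 8 mm of the pointer's height and 15 mm (level) of the light carton's code centre, under 0.10 rad off level, touching neither gauge nor cartons; all cartons flat on the board, untouched, within 40 mm of their starts (all of step 2 and z of loupe_lens in the frame of pointer_tip between -0.008 and 0.008 m and angle between loupe_lens's own z axis and vertical below 0.1 rad and ((horizontal distance between loupe_lens and carton_1_code below 0.015 m and contact force between board and carton_1 below 2.1 N) or (horizontal distance between loupe_lens and carton_2_code below 0.015 m and contact force between board and carton_2 below 2.1 N) or (horizontal distance between loupe_lens and carton_3_code below 0.015 m and contact force between board and carton_3 below 2.1 N)) and contact force between loupe and the fingers above 1 N and distance between the grasp point and loupe_grip below 0.075 m and linear speed of loupe below 0.03 m/s and angular speed of loupe below 0.25 rad/s and contact force between loupe and gauge below 0.05 N and contact force between loupe and carton_1 below 0.05 N and contact force between loupe and carton_2 below 0.05 N and contact force between loupe and carton_3 below 0.05 N); the arm keeps its last pose, push and grip.
It fails at once if a carton is dropped from the air ((height (world z) of carton_1_mid above 0.05 m and contact force between the fingers and carton_1 below 0.02 N) or (height (world z) of carton_2_mid above 0.05 m and contact force between the fingers and carton_2 below 0.02 N) or (height (world z) of carton_3_mid above 0.05 m and contact force between the fingers and carton_3 below 0.02 N)).
It fails at once if a carton is tipped (angle between any of carton_1_mid, carton_2_mid, carton_3_mid's own z axis and vertical above 0.5 rad).
It fails at once if the gauge's pointer is pushed off its setting (distance of pointer_tip from where it was at the start of the episode above 0.004 m).
It fails at once if the tray, knife or spray bottle is disturbed (distance of any of tray, knife, sprayer from where it was at the start of the episode above 0.03 m).
It also fails if it takes over 72 s, if anything falls off the work surface, if the arm or the gripper's body presses on something with over 40 N, if the wrist force passes 120 N, or if a joint passes its speed limit or range.

## Robot

A 6-joint arm with a two-finger parallel gripper is mounted at the origin on the work surface. World frame = base frame: x ahead of the robot, y to its left, z up, the work surface at z = 0. Lengths are in mm, angles in degrees, forces in N, time in s.
With the tool pointing down it reaches from about 275 to 1000 mm from the base axis. Payload 8.4 kg.
Tool frame: the origin (TCP) lies on the centre line of the jaws, within the pads' length; the fingertips stand 8 mm ahead of it and the grasp point (between the pads) lies 11 mm behind it; z points along the fingers, y is the direction in which the jaws open and shut (so a half turn about z gives the same grasp; the last joint's range is limited). The gripper opens to 85 mm and grips with 20 to 120 N. Pads are 22 mm wide; open, the fingers measure 114 mm over their backs; the gripper's body (76 mm by 85 mm) begins 54 mm behind the grasp point. The pads swing forward as they close: fully open they stand 13 mm farther back than shut.
Start: joints at [-70.21, 20.225, 93.587, -0, 66.188, -0.138], TCP at [213.018, -587.581, 239.281] pointing down, gripper open.
Joint ranges: [-150.9, 150.9], [-52.94, 120.26], [3.33, 152.33], [-74.26, 254.26], [0, 154.13], [-172.89, 172.89]. Speed limits (degrees/s): [127.2, 127.2, 159.86, 180, 180, 180].

## Interface

Orientations are given as a 3x3 rotation matrix whose columns are the frame's x, y, z axes.
In Python, from station import arm gives the robot as it stands.
- The arm moves only by the tool send_rows, never from a script. Its argument "series" is text: rows parted by semicolons, each of 7 numbers parted by spaces: the shift along the tool's x, y, z in mm, then the turn, a rotation vector about the tool's x, y, z in degrees, then the closure, from 0 (fully open) to 1 (shut). A call has 1 to 10 rows; each row is the pose to reach, as a shift and turn from the pose commanded when the call began, along the tool's axes at that moment; what a row does not reach only later rows make up. A row lasts 1/10 s, in which the tool goes at most 50 mm and 8.59 degrees, less where a joint would pass 70% of its speed; a pose out of reach is approached as far as the arm can. A call with a gripper value outside its range is refused whole. The fingers move at their own pace and stop on an object; "grip_force" is the grip in N (left out, the last holds). Time passes only in rows, so rows that repeat a pose let the fingers close. It gives the time, the measured TCP pose, the force and the opening at its end, in the units of the state.
- arm.sense(): the state, without advancing time (a new reading comes with each control period).
- arm.read_camera(name): name is "side" or "top"; returns a dict with "image" (384x512x3 uint8, red, green, blue), "intrinsics" (3x3 intrinsics, pixels), "origin" and "rotation" of the camera in the world. Camera axes: x right, y down, z forward; pixel columns grow to the right and rows downward; lengths in mm; the calibration is good to about 2 mm. A picture is of the moment at which its call begins. There is no depth.
- arm.finish_job(): hands the job in, once; it reports no verdict.
The state is a dict: "clock": time; "qpos": joint angles; "qvel": joint speeds; "tau": joint torques, N m; "position": TCP position; "eef_rot": TCP orientation; "wrist_force": force on the tool from outside, world axes, zero at the start; "ft_torque": the same for the moment, N m; "gripper_width": finger opening in mm.
Only numpy, scipy, OpenCV 4.12 (cv2) and the standard library are available. Lean on these libraries where they do the work, as an engineer would, in place of code of your own. Each camera call takes 0.05 s, during which the arm holds its last target. There are 200 camera calls.

## Working session

There is one attempt and no reset: what is moved stays moved. The work goes in short steps, Python scripts to look and compute and a tool call to move; the robot and the scene stay as the last step left them, time stands still between calls to the robot, and variables do not carry over. Pictures are saved under pics/ and viewed, about 8 in all and at most 12, crops included, and the job is handed in when it is done.

Besides the shell and the picture viewer there is one more tool, called after "Emit:" in YAML: its name, and indented under it one key for each argument. send_rows: Moves the arm, as the interface text tells. Its arguments: {"type":"object","properties":{"series":{"type":"string"},"grip_force":{"type":"number"}},"required":["series"]}

```bash
mkdir -p pics; cat > h.py <<'E'
import numpy as np, cv2
from station import arm
def snap(name,fn):
    c=arm.read_camera(name); cv2.imwrite(fn,c["image"][:,:,::-1]); np.savez(name+'.npz',**{k:np.array(v) for k,v in c.items()}); return c
def crop(name,fn,u0,v0,u1,v1,s):
    c=np.load(name+'.npz'); im=c["image"][v0:v1,u0:u1,::-1]; cv2.imwrite(fn,cv2.resize(im,None,fx=s,fy=s,interpolation=cv2.INTER_CUBIC))
def ray(name,u,v):
    c=np.load(name+'.npz'); d=c["rotation"]@np.linalg.solve(c["intrinsics"],[u,v,1.]); return c["origin"],d
def at(name,u,v,z):
    o,d=ray(name,u,v); return o+d*(z-o[2])/d[2]
def proj(name,p):
    c=np.load(name+'.npz'); q=c["intrinsics"]@(c["rotation"].T@(np.array(p,float)-c["origin"])); return q[:2]/q[2]
E
python3 - <<'E'
from h import *
a=snap('top','pics/t.png');b=snap('side','pics/s.png')
for c in(a,b):print(c['intrinsics'],c['origin'],c['rotation'])
s=arm.sense();print(s['eef_rot'],s['wrist_force'],s['clock'],s['gripper_width'])
cv2.imwrite('pics/t2.png',cv2.resize(a['image'][:,:,::-1],None,fx=1.5,fy=1.5));cv2.imwrite('pics/s2.png',cv2.resize(b['image'][:,:,::-1],None,fx=1.5,fy=1.5))
E
```

```text
[[368.46949727   0.         248.79869448]
 [  0.         368.46949727 191.44480122]
 [  0.           0.           1.        ]] [ 353.08479391   13.28821038 1090.25725689] [[-0.0174008  -0.99126233  0.13075244]
 [-0.99976063  0.01898448  0.01087523]
 [-0.01326247 -0.13053191 -0.9913554 ]]
[[410.60486556   0.         261.26363659]
 [  0.         410.60486556 199.66370404]
 [  0.           0.           1.        ]] [  27.95645318 -890.50729797  827.96626391] [[ 0.89080415 -0.25176536  0.37826205]
 [-0.4541988  -0.51735579  0.72529059]
 [ 0.01309301 -0.81789803 -0.57521421]]
[[ 9.40108686e-01  3.40874595e-01 -4.09942816e-04]
 [ 3.40874841e-01 -9.40107948e-01  1.17823931e-03]
 [ 1.62413474e-05 -1.24741220e-03 -9.99999222e-01]] [-0.1661706  -0.0739003  -0.03997651] 0.1 85.36771730962809
```

View pics/t2.png

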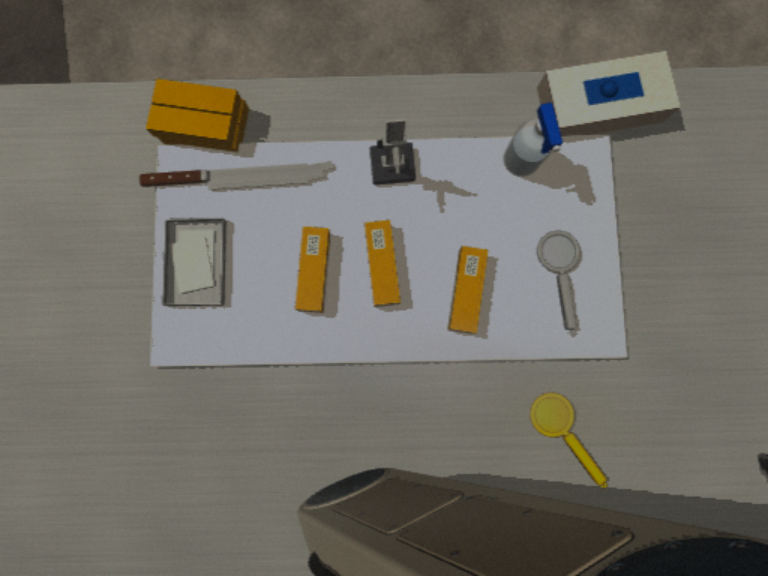

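View pics/s2.png

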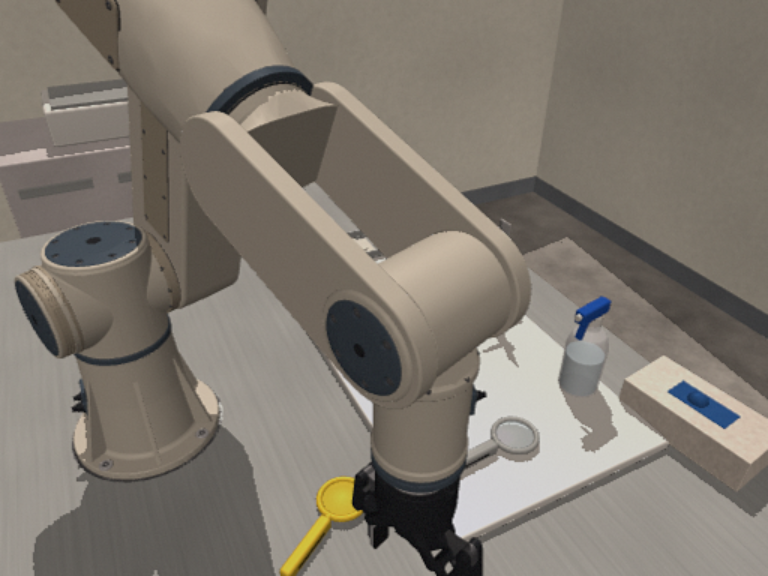

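Candidates: the loupe is the grey one on the board (lens at 559,252, handle down to 571,330). The yellow one at (553,415) is the look-alike. The cartons are at (312,268), (382,262) and (468,290). The yellow box at (198,113), off the board, is not one of them. I'll check these in close crops.

```bash
python3 - <<'E'
from h import *
crop('top','pics/c1.png',190,80,350,200,5) 
c=cv2.imread('pics/c1.png')
crop('top','pics/a.png',190,138,340,228,5); crop('top','pics/b.png',345,145,425,229,7)
E
```

```text
(no output)
```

View pics/a.png

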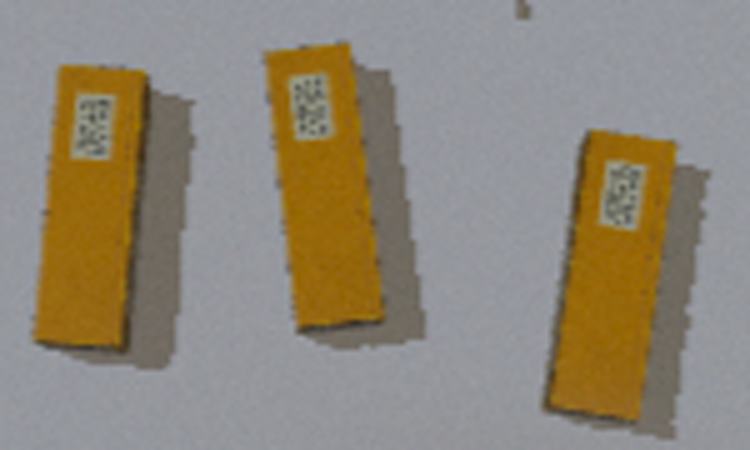

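View pics/b.png

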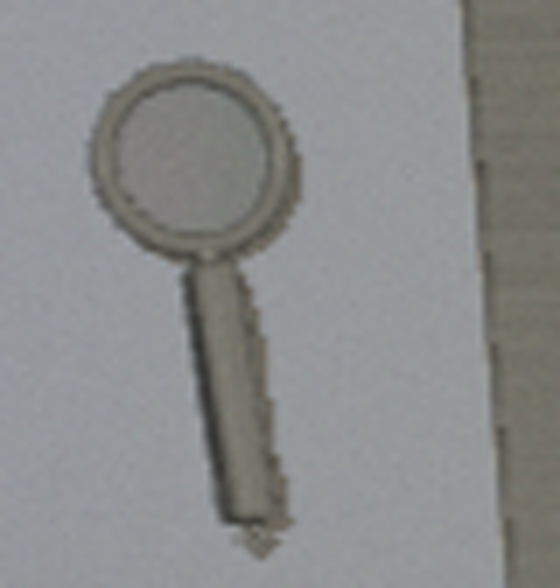

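```bash
cat > meas.py <<'E'
from h import *
C={1:[(60,66),(147,71),(124,347),(36,340)],2:[(266,51),(349,43),(384,322),(297,326)],3:[(587,130),(676,141),(637,420),(548,408)]}
def carton(k):
    P=[at('top',190+(u+.5)/5-.5,138+(v+.5)/5-.5,60) for u,v in C[k]]
    fl,fr,nr,nl=P; m=sum(P)/4; x=(fl+fr-nr-nl)[:2]; yaw=np.arctan2(x[1],x[0]); d=np.array([np.cos(yaw),np.sin(yaw)])
    code=m[:2]+45*d+2*np.array([-d[1],d[0]])
    return m[:2],np.degrees(yaw),code,np.linalg.norm((fl+fr-nr-nl)/2),np.linalg.norm((fl-fr+nl-nr)/2)
if __name__=='__main__':
    for k in C: print(k,*[np.round(v,1) for v in carton(k)])
    f=lambda u,v,z:at('top',345+(u+.5)/7-.5,145+(v+.5)/7-.5,z)
    L=f(192,158,31); A=f(216,268,42);B=f(248,520,42)
    print('lens',L,'handle',A,B,np.linalg.norm(A-B),'axisdir',np.degrees(np.arctan2(*(A-B)[1::-1])),np.degrees(np.arctan2(*(L-B)[1::-1])))
    print('rim',f(92,158,31),f(292,158,31),f(192,60,31))
    d=(L-B)[:2];d/=np.linalg.norm(d);print('grip',L[:2]-78*d, 'codes cam', at('top',190+93/5,138+127/5,60),at('top',190+311/5,138+106/5,60),at('top',190+622/5,138+196/5,60))
    print('R',arm.sense()['eef_rot'])
E
python3 meas.py
```

```text
1 [528.1 139.8] -5.0 [573.1 137.9] 158.5 49.9
2 [537.4   7.9] 5.6 [582.   14.3] 160.6 48.3
3 [ 483.2 -153.2] -10.1 [ 527.9 -159.2] 160.0 50.3
lens [ 557.29170704 -335.07216501   31.        ] handle [ 509.20889916 -338.44561537   42.        ] [ 406.04167707 -344.92233816   42.        ] 103.37032288072824 axisdir 3.592250643515108 3.726131394229695
rim [ 558.12239763 -293.64085754   31.        ] [ 556.46188136 -376.46033442   31.        ] [ 598.93975897 -337.60904024   31.        ]
grip [ 479.4565926  -340.14118453] codes cam [571.85990708 137.86920131  60.        ] [581.554947    13.27265379  60.        ] [ 526.04235963 -161.62564881   60.        ]
R [[ 9.40108686e-01  3.40874595e-01 -4.09942816e-04]
 [ 3.40874841e-01 -9.40107948e-01  1.17823931e-03]
 [ 1.62413474e-05 -1.24741220e-03 -9.99999222e-01]]
```

```bash
cat > go.py <<'E'
import sys
from h import *
from scipy.spatial.transform import Rotation as R
def to(x,y,z,yaw,R0=None,p0=None):
    s=arm.sense(); R0=np.array(s['eef_rot']); p0=np.array(s['position'])
    T=R.from_euler('z',yaw,degrees=True).as_matrix()@np.diag([1,-1,-1.])
    print('shift',np.round(R0.T@(np.array([x,y,z])-p0),1),'turn',np.round(R.from_matrix(R0.T@T).as_rotvec(degrees=True),2))
if __name__=='__main__':
    s=arm.sense(); print(round(s['clock'],2),np.round(s['position'],1),'F',np.round(s['wrist_force'],2),'w',round(s['gripper_width'],1))
    for a in sys.argv[1:]: to(*map(float,a.split(',')))
E
python3 go.py 483,-153,130,-10.1
```

```text
0.1 [ 212.9 -587.2  238.7] F [-0.17 -0.07 -0.04] w 85.4
shift [ 401.9 -315.9  109.1] turn [-7.000e-02  2.000e-02  3.003e+01]
```

Emit:
send_rows:
  series: "402 -316 50 -0.07 0 30 0;402 -316 50 -0.07 0 30 0;402 -316 50 -0.07 0 30 0;402 -316 50 -0.07 0 30 0;402 -316 50 -0.07 0 30 0;402 -316 50 -0.07 0 30 0;402 -316 50 -0.07 0 30 0;402 -316 50 -0.07 0 30 0;402 -316 109 -0.07 0 30 0;402 -316 109 -0.07 0 30 0"
  grip_force: 40

```text
clock: 1.1
position: [468.5, -177.5, 148.5]
eef_rot: [[0.985, -0.175, 0.002], [-0.175, -0.985, -0.002], [0.002, 0.002, -1.0]]
wrist_force: [-0.3, 0.0, -0.5]
gripper_width: 85.4
```

```bash
python3 go.py 483,-153,130,-10.1 483,-153,35,-10.1
```

```text
1.1 [ 468.5 -177.5  148.5] F [-0.3   0.04 -0.49] w 85.4
shift [ 10.  -26.7  18.5] turn [ 0.09 -0.13  0.05]
shift [  9.8 -26.8 113.5] turn [ 0.09 -0.13  0.05]
```

Emit:
send_rows:
  series: "0 0 0 0 0 0 0;0 0 0 0 0 0 0;0 0 0 0 0 0 0"

```text
clock: 1.4
position: [467.2, -179.9, 149.1]
eef_rot: [[0.985, -0.175, 0.0], [-0.175, -0.985, -0.002], [0.001, 0.002, -1.0]]
wrist_force: [0.1, 0.1, 0.0]
gripper_width: 85.5
```

```bash
python3 go.py 483,-153,130,-10.1 483,-153,35,-10.1
```

```text
1.4 [ 467.2 -179.9  149.1] F [0.14 0.15 0.02] w 85.5
shift [ 10.8 -29.3  19. ] turn [ 0.09 -0.04  0.02]
shift [ 10.8 -29.4 114. ] turn [ 0.09 -0.04  0.02]
```

Emit:
send_rows:
  series: "11 -29 10 0.09 0 0 0;11 -29 20 0.09 0 0 0;11 -29 50 0.09 0 0 0;11 -29 80 0.09 0 0 0;11 -29 100 0.09 0 0 0;11 -29 114 0.09 0 0 0;11 -29 114 0.09 0 0 0;11 -29 114 0.09 0 0 0.6;11 -29 114 0.09 0 0 0.6;11 -29 114 0.09 0 0 0.6"

```text
clock: 2.4
position: [483.9, -153.4, 35.9]
eef_rot: [[0.985, -0.175, 0.002], [-0.175, -0.985, -0.001], [0.002, 0.0, -1.0]]
wrist_force: [-0.7, -2.1, 0.1]
gripper_width: 49.7
```

Emit:
send_rows:
  series: "0 0 0 0 0 0 0.7;0 0 0 0 0 0 0.7;0 0 0 0 0 0 0.7;0 0 0 0 0 0 0.7;0 0 0 0 0 0 0.7"

```text
clock: 2.9
position: [483.9, -153.4, 35.9]
eef_rot: [[0.985, -0.175, 0.002], [-0.175, -0.985, -0.001], [0.002, 0.0, -1.0]]
wrist_force: [-1.7, -3.9, 5.7]
gripper_width: 49.3
```

```bash
python3 go.py
```

```text
2.9 [ 483.9 -153.4   35.9] F [-1.71 -3.9   5.69] w 49.3
```

Gripped at 49 mm. Lifting 40 mm.

Emit:
send_rows:
  series: "0 0 -10 0 0 0 0.7;0 0 -20 0 0 0 0.7;0 0 -30 0 0 0 0.7;0 0 -40 0 0 0 0.7;0 0 -40 0 0 0 0.7;0 0 -40 0 0 0 0.7;0 0 -40 0 0 0 0.7;0 0 -40 0 0 0 0.7;0 0 -40 0 0 0 0.7;0 0 -40 0 0 0 0.7"

```text
clock: 3.9
position: [483.0, -152.6, 74.3]
eef_rot: [[0.985, -0.175, -0.0], [-0.175, -0.985, 0.001], [-0.0, -0.001, -1.0]]
wrist_force: [0.2, -0.6, -3.7]
gripper_width: 49.7
```

```bash
python3 - <<'E'
from h import *
for i in range(4):
    s=arm.sense();print(np.round(s['wrist_force'],2),np.round(s['position'],1),s['ft_torque'],s['clock']);arm.read_camera('top')
E
```

```text
[ 0.16 -0.62 -3.7 ] [ 483.  -152.6   74.3] [ 0.03304936 -0.02271737 -0.03564925] 3.9
[-0.06 -1.14 -2.42] [ 483.1 -152.6   74.4] [ 0.01840958  0.00421728 -0.01792868] 3.95
[-0.48  0.42 -2.22] [ 483.1 -152.7   74.5] [ 0.01901861 -0.04979408  0.0145775 ] 4.0
[ 0.6   0.42 -2.92] [ 483.1 -152.7   74.5] [-0.05872608  0.02909523 -0.00312469] 4.05
```

Mean is about −2.8 N, so carton 3 is full. Setting it back.

Emit:
send_rows:
  series: "0 0 10 0 0 0 0.7;0 0 20 0 0 0 0.7;0 0 30 0 0 0 0.7;0 0 35 0 0 0 0.7;0 0 39 0 0 0 0.7;0 0 39.5 0 0 0 0.7;0 0 39.5 0 0 0 0.7;0 0 39.5 0 0 0 0;0 0 39.5 0 0 0 0;0 0 39.5 0 0 0 0"

```text
clock: 5.1
position: [483.4, -152.8, 35.1]
eef_rot: [[0.985, -0.175, 0.001], [-0.175, -0.985, 0.0], [0.001, -0.0, -1.0]]
wrist_force: [0.4, 1.2, 0.5]
gripper_width: 85.7
```

Emit:
send_rows:
  series: "0 0 0 0 0 0 0;0 0 0 0 0 0 0;0 0 -30 0 0 0 0;0 0 -60 0 0 0 0;0 0 -90 0 0 0 0;0 0 -120 0 0 0 0;0 0 -120 0 0 0 0;0 0 -120 0 0 0 0"

```text
clock: 5.9
position: [483.5, -152.8, 155.6]
eef_rot: [[0.985, -0.175, 0.002], [-0.175, -0.985, -0.0], [0.002, -0.0, -1.0]]
wrist_force: [-0.1, -0.0, -0.2]
gripper_width: 85.6
```

```bash
python3 go.py 537.4,7.9,130,5.6
```

```text
5.9 [ 483.5 -152.8  155.6] F [-0.06 -0.01 -0.16] w 85.6
shift [  24.9 -167.7   25.7] turn [  0.    -0.11 -15.67]
```

Emit:
send_rows:
  series: "25 -168 10 0 -0.1 -15.7 0;25 -168 10 0 -0.1 -15.7 0;25 -168 10 0 -0.1 -15.7 0;25 -168 10 0 -0.1 -15.7 0;25 -168 25 0 -0.1 -15.7 0;25 -168 25 0 -0.1 -15.7 0;25 -168 25 0 -0.1 -15.7 0;25 -168 25 0 -0.1 -15.7 0"

```text
clock: 6.7
position: [536.9, 7.8, 130.1]
eef_rot: [[0.995, 0.097, -0.002], [0.097, -0.995, 0.0], [-0.002, -0.001, -1.0]]
wrist_force: [-0.2, 0.3, -0.7]
gripper_width: 85.5
```

```bash
python3 go.py 537.4,7.9,35,5.6
```

```text
6.7 [536.9   7.8 130.1] F [-0.23  0.29 -0.72] w 85.5
shift [ 0.7 -0.  95.1] turn [-0.03  0.11 -0.02]
```

Emit:
send_rows:
  series: "0.5 0 30 0 0.1 0 0;0.5 0 60 0 0.1 0 0;0.5 0 85 0 0.1 0 0;0.5 0 95 0 0.1 0 0;0.5 0 95 0 0.1 0 0;0.5 0 95 0 0.1 0 0.7;0.5 0 95 0 0.1 0 0.7;0.5 0 95 0 0.1 0 0.7;0.5 0 95 0 0.1 0 0.7;0.5 0 95 0 0.1 0 0.7"

```text
clock: 7.7
position: [538.6, 8.3, 36.7]
eef_rot: [[0.995, 0.098, 0.003], [0.098, -0.995, 0.0], [0.003, -0.0, -1.0]]
wrist_force: [-1.1, -3.1, 5.5]
gripper_width: 49.4
```

Emit:
send_rows:
  series: "0 0 0 0 0 0 0.7;0 0 0 0 0 0 0.7;0 0 -10 0 0 0 0.7;0 0 -20 0 0 0 0.7;0 0 -30 0 0 0 0.7;0 0 -40 0 0 0 0.7;0 0 -40 0 0 0 0.7;0 0 -40 0 0 0 0.7;0 0 -40 0 0 0 0.7;0 0 -40 0 0 0 0.7"

```text
clock: 8.7
position: [537.1, 8.4, 74.7]
eef_rot: [[0.995, 0.098, -0.001], [0.098, -0.995, 0.001], [-0.001, -0.001, -1.0]]
wrist_force: [-0.3, -0.4, -3.2]
gripper_width: 49.1
```

```bash
python3 - <<'E'
from h import *
for i in range(6):
    s=arm.sense();print(np.round(s['wrist_force'],2),np.round(s['position'],1),s['gripper_width'],s['clock']);arm.read_camera('top')
E
```

```text
[-0.26 -0.44 -3.15] [537.1   8.4  74.7] 49.074383817117884 8.7
[-0.2   0.29 -3.47] [537.1   8.4  74.7] 49.17861162899281 8.75
[ 0.46  0.14 -3.5 ] [537.2   8.4  74.8] 49.562026928112275 8.8
[-0.65 -0.31 -2.96] [537.3   8.4  74.8] 49.59893389687593 8.85
[-0.74 -0.18 -2.81] [537.3   8.4  74.9] 49.13382395033251 8.9
[-0.21  0.12 -3.15] [537.4   8.4  75. ] 49.5453414812174 8.95
```

Carton 2 is also full (about 3.1 N). Setting it back.

Emit:
send_rows:
  series: "0 0 10 0 0 0 0.7;0 0 20 0 0 0 0.7;0 0 30 0 0 0 0.7;0 0 35 0 0 0 0.7;0 0 39 0 0 0 0.7;0 0 39.5 0 0 0 0.7;0 0 39.5 0 0 0 0.7;0 0 39.5 0 0 0 0;0 0 39.5 0 0 0 0;0 0 39.5 0 0 0 0"

```text
clock: 10.0
position: [537.8, 8.4, 35.7]
eef_rot: [[0.995, 0.098, 0.001], [0.098, -0.995, 0.001], [0.001, -0.0, -1.0]]
wrist_force: [-0.7, 0.1, 0.5]
gripper_width: 85.1
```

Emit:
send_rows:
  series: "0 0 0 0 0 0 0;0 0 0 0 0 0 0;0 0 -30 0 0 0 0;0 0 -60 0 0 0 0;0 0 -90 0 0 0 0;0 0 -110 0 0 0 0;0 0 -110 0 0 0 0;0 0 -110 0 0 0 0"

```text
clock: 10.8
position: [537.5, 8.4, 145.7]
eef_rot: [[0.995, 0.098, 0.001], [0.098, -0.995, 0.001], [0.001, -0.0, -1.0]]
wrist_force: [-0.0, -0.4, -0.8]
gripper_width: 85.3
```

```bash
python3 go.py 528.1,139.8,130,-5
```

```text
10.8 [537.5   8.4 145.7] F [-0.   -0.36 -0.82] w 85.3
shift [   3.5 -131.7   15.8] turn [-0.03 -0.06 10.63]
```

Emit:
send_rows:
  series: "3.5 -132 0 0 0 10.6 0;3.5 -132 0 0 0 10.6 0;3.5 -132 0 0 0 10.6 0;3.5 -132 16 0 0 10.6 0;3.5 -132 16 0 0 10.6 0;3.5 -132 16 0 0 10.6 0;3.5 -132 16 0 0 10.6 0"

```text
clock: 11.5
position: [528.0, 139.3, 129.6]
eef_rot: [[0.996, -0.088, -0.0], [-0.088, -0.996, 0.0], [-0.0, -0.0, -1.0]]
wrist_force: [-0.1, -0.5, 0.4]
gripper_width: 85.4
```

```bash
python3 go.py 528.1,139.8,35,-5
```

```text
11.5 [528.  139.3 129.6] F [-0.14 -0.52  0.37] w 85.4
shift [ 0.1 -0.4 94.6] turn [-0.02  0.02 -0.03]
```

Emit:
send_rows:
  series: "0 -0.4 30 0 0 0 0;0 -0.4 60 0 0 0 0;0 -0.4 85 0 0 0 0;0 -0.4 95 0 0 0 0;0 -0.4 95 0 0 0 0;0 -0.4 95 0 0 0 0.7;0 -0.4 95 0 0 0 0.7;0 -0.4 95 0 0 0 0.7;0 -0.4 95 0 0 0 0.7;0 -0.4 95 0 0 0 0.7"

```text
clock: 12.5
position: [529.1, 140.7, 36.2]
eef_rot: [[0.996, -0.087, 0.003], [-0.087, -0.996, 0.001], [0.003, -0.001, -1.0]]
wrist_force: [-0.1, -1.0, 5.6]
gripper_width: 49.3
```

Emit:
send_rows:
  series: "0 0 0 0 0 0 0.7;0 0 0 0 0 0 0.7;0 0 -10 0 0 0 0.7;0 0 -20 0 0 0 0.7;0 0 -30 0 0 0 0.7;0 0 -40 0 0 0 0.7;0 0 -40 0 0 0 0.7;0 0 -40 0 0 0 0.7;0 0 -40 0 0 0 0.7;0 0 -40 0 0 0 0.7"

```text
clock: 13.5
position: [527.7, 140.4, 74.3]
eef_rot: [[0.996, -0.087, -0.001], [-0.087, -0.996, 0.0], [-0.001, -0.0, -1.0]]
wrist_force: [-0.4, -0.5, -1.8]
gripper_width: 49.3
```

```bash
python3 - <<'E'
from h import *
for i in range(6):
    s=arm.sense();print(np.round(s['wrist_force'],2),np.round(s['position'],1),s['gripper_width'],s['clock']);arm.read_camera('top')
E
```

```text
[-0.36 -0.46 -1.79] [527.7 140.4  74.3] 49.33633150758638 13.5
[-0.44  0.04 -1.14] [527.8 140.4  74.3] 49.32268302971033 13.55
[ 0.25  0.72 -1.32] [527.8 140.4  74.3] 49.31535660308745 13.6
[-0.21 -0.72 -1.05] [527.9 140.4  74.4] 49.575543229179004 13.65
[ 0.54  0.16 -0.82] [527.9 140.5  74.5] 49.47238589210447 13.7
[ 0.04  0.69 -1.74] [528.  140.5  74.5] 49.29090560656298 13.75
```

Carton 1 is the light one (about 1.3 N). Setting it back.

Emit:
send_rows:
  series: "0 0 10 0 0 0 0.7;0 0 20 0 0 0 0.7;0 0 30 0 0 0 0.7;0 0 35 0 0 0 0.7;0 0 39 0 0 0 0.7;0 0 39.5 0 0 0 0.7;0 0 39.5 0 0 0 0.7;0 0 39.5 0 0 0 0;0 0 39.5 0 0 0 0;0 0 39.5 0 0 0 0"

```text
clock: 14.8
position: [528.3, 140.6, 35.2]
eef_rot: [[0.996, -0.087, 0.001], [-0.087, -0.996, 0.001], [0.001, -0.001, -1.0]]
wrist_force: [-0.1, -0.6, -0.2]
gripper_width: 85.5
```

Emit:
send_rows:
  series: "0 0 0 0 0 0 0;0 0 0 0 0 0 0;0 0 -30 0 0 0 0;0 0 -60 0 0 0 0;0 0 -90 0 0 0 0;0 0 -130 0 0 0 0;-100 0 -150 0 0 0 0;-100 0 -150 0 0 0 0;-100 0 -150 0 0 0 0"

```text
clock: 15.7
position: [423.2, 148.6, 185.6]
eef_rot: [[0.996, -0.086, -0.003], [-0.086, -0.996, 0.0], [-0.003, 0.0, -1.0]]
wrist_force: [0.0, -0.0, -0.5]
gripper_width: 85.1
```

```bash
python3 go.py 479.5,-340,160,3.7; python3 - <<'E'
from h import *
snap('top','pics/t3.png');snap('side','pics/s3.png')
im=cv2.imread('pics/s3.png'); cv2.imwrite('pics/s4.png',cv2.resize(im,None,fx=1.5,fy=1.5,interpolation=cv2.INTER_CUBIC))
print(proj('side',[720,0,150]),proj('side',[650,0,150]))
E
```

```text
15.7 [423.2 148.6 185.6] F [ 0.04 -0.04 -0.51] w 85.1
shift [ 98.1 482.   25.4] turn [-0.    0.15 -8.63]
[325.54000348 174.21202095] [306.73663272 179.37460482]
```

View pics/s4.png

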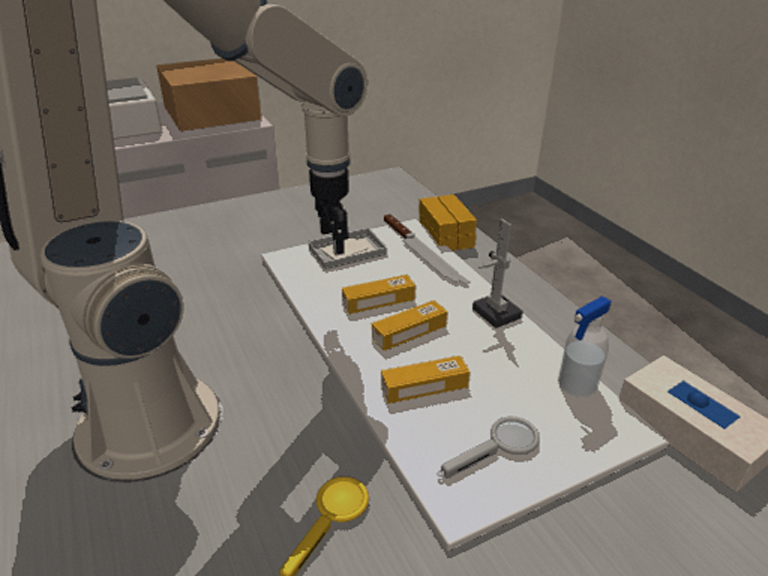

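The side view is clear: gauge at (500,265), pointer to its left near (480,266), cartons flat, loupe at (515,437).

```bash
python3 - <<'E'
from h import *
crop('side','pics/g1.png',305,140,355,220,7); crop('top','pics/g2.png',240,75,290,155,7)
cv2.imwrite('pics/g.png',np.hstack([cv2.imread('pics/g1.png'),cv2.imread('pics/g2.png')]))
E
```

```text
(no output)
```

View pics/g.png

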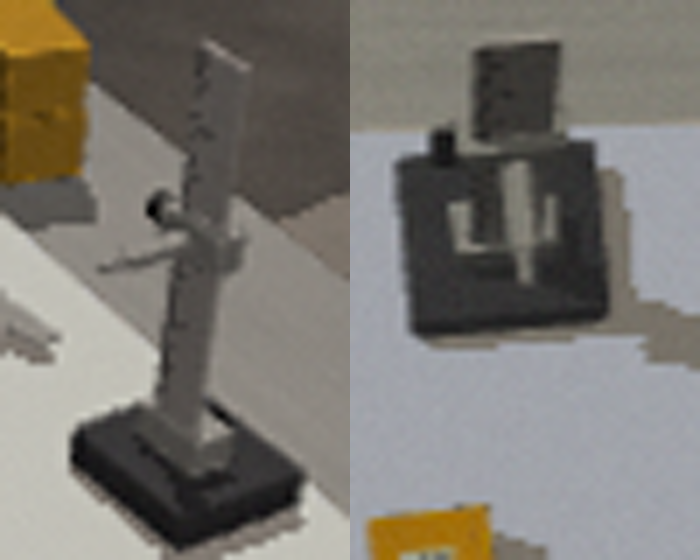

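```bash
python3 - <<'E'
from h import *
def tri(a,b):
    o1,d1=ray('side',305+(a[0]+.5)/7-.5,140+(a[1]+.5)/7-.5);o2,d2=ray('top',240+(b[0]-350+.5)/7-.5,75+(b[1]+.5)/7-.5)
    A=np.c_[d1,-d2];t=np.linalg.lstsq(A,o2-o1,rcond=None)[0];p,q=o1+t[0]*d1,o2+t[1]*d2
    return np.round((p+q)/2,1),round(np.linalg.norm(p-q),1)
print('tip',tri((100,269),(526,285)))
print('rule top L,R',tri((204,40),(474,44)),tri((249,68),(559,42)))
print('foot near-right corner',tri((180,525),(607,317)),'near-left',tri((73,435),(413,325)))
E
```

```text
tip (array([677.4, -22.2, 159.6]), np.float64(2.7))
rule top L,R (array([732.6,  -3.3, 250.2]), np.float64(4.2)) (array([733.7, -32.9, 250.2]), np.float64(6.3))
foot near-right corner (array([707.2, -61.5,  35.2]), np.float64(5.7)) near-left (array([704.6,  21.3,  34.1]), np.float64(3.1))
```

Tip is at about (677,−22,160). That fits the 56 mm pointer in front of the rule, 140 mm above the board and within the stated range. Next is the loupe, gripped near its balance point at (491,−339).

Emit:
send_rows:
  series: "110 481 0 0 0.1 -8.6 0;110 481 0 0 0.1 -8.6 0;110 481 0 0 0.1 -8.6 0;110 481 0 0 0.1 -8.6 0;110 481 0 0 0.1 -8.6 0;110 481 0 0 0.1 -8.6 0;110 481 0 0 0.1 -8.6 0;110 481 0 0 0.1 -8.6 0;110 481 0 0 0.1 -8.6 0;110 481 0 0 0.1 -8.6 0"

```text
clock: 16.8
position: [496.8, -342.1, 184.3]
eef_rot: [[0.998, 0.062, 0.002], [0.062, -0.998, 0.0], [0.002, -0.0, -1.0]]
wrist_force: [1.2, 0.4, 0.1]
gripper_width: 85.3
```

Emit:
send_rows:
  series: "0 0 0 0 0 0 0;0 0 0 0 0 0 0;0 0 0 0 0 0 0"

```text
clock: 17.1
position: [496.1, -338.3, 184.2]
eef_rot: [[0.998, 0.063, 0.001], [0.063, -0.998, 0.001], [0.001, -0.001, -1.0]]
wrist_force: [-0.4, -0.7, -0.1]
gripper_width: 85.6
```

```bash
python3 go.py 491.5,-339.4,80,3.7 491.5,-339.4,30.5,3.7
```

```text
17.1 [ 496.1 -338.3  184.2] F [-0.37 -0.7  -0.14] w 85.6
shift [ -4.7   0.9 104.2] turn [-0.08 -0.07 -0.08]
shift [ -4.8   1.  153.7] turn [-0.08 -0.07 -0.08]
```

Emit:
send_rows:
  series: "-4.8 1 30 0 0 0 0;-4.8 1 70 0 0 0 0;-4.8 1 100 0 0 0 0;-4.8 1 125 0 0 0 0;-4.8 1 145 0 0 0 0;-4.8 1 152 0 0 0 0;-4.8 1 153 0 0 0 0;-4.8 1 153 0 0 0 0"
  grip_force: 70

```text
clock: 17.9
position: [492.4, -339.7, 32.8]
eef_rot: [[0.998, 0.064, 0.003], [0.064, -0.998, 0.0], [0.003, 0.0, -1.0]]
wrist_force: [0.6, -0.6, 0.4]
gripper_width: 85.5
```

Emit:
send_rows:
  series: "0 0 0 0 0 0 1;0 0 0 0 0 0 1;0 0 0 0 0 0 1;0 0 0 0 0 0 1;0 0 0 0 0 0 1;0 0 0 0 0 0 1;0 0 0 0 0 0 1;0 0 0 0 0 0 1"

```text
clock: 18.7
position: [492.2, -340.2, 32.6]
eef_rot: [[0.998, 0.063, 0.003], [0.063, -0.998, -0.0], [0.003, 0.0, -1.0]]
wrist_force: [-1.3, 0.1, 6.6]
gripper_width: 18.7
```

```bash
python3 go.py
```

```text
18.7 [ 492.2 -340.2   32.6] F [-1.33  0.09  6.61] w 18.7
```

Emit:
send_rows:
  series: "0 0 -10 0 0 0 1;0 0 -25 0 0 0 1;0 0 -45 0 0 0 1;0 0 -70 0 0 0 1;0 0 -95 0 0 0 1;0 0 -115 0 0 0 1;0 0 -130 0 0 0 1;0 0 -130 0 0 0 1;0 0 -130 0 0 0 1;0 0 -130 0 0 0 1"

```text
clock: 19.7
position: [490.8, -339.4, 160.9]
eef_rot: [[0.998, 0.063, 0.001], [0.063, -0.998, 0.002], [0.001, -0.002, -1.0]]
wrist_force: [0.2, -0.7, -2.0]
gripper_width: 18.4
```

```bash
python3 go.py 430,-100,162,0 430,138,162,0 508,135,162,0; python3 -c "
from h import *
snap('side','pics/s5.png')
print(proj('side',[558,-335,160]))
crop('side','pics/s6.png',250,180,450,320,4)"
```

```text
19.7 [ 490.8 -339.4  160.9] F [ 0.2  -0.68 -1.99] w 18.4
shift [ -45.6 -242.8   -0.7] turn [-0.1  -0.04  3.63]
shift [-3.050e+01 -4.803e+02 -3.000e-01] turn [-0.1  -0.04  3.63]
shift [ 4.720e+01 -4.724e+02 -3.000e-01] turn [-0.1  -0.04  3.63]
[349.03212212 251.83488909]
```

View pics/s6.png

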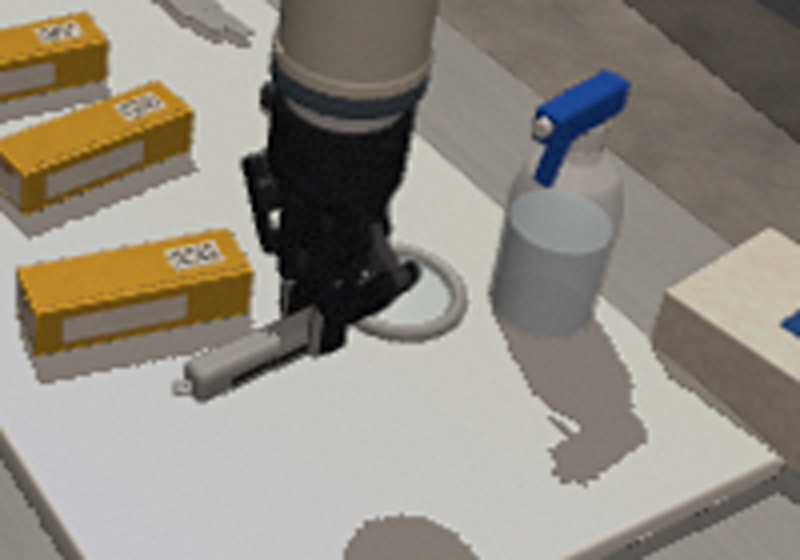

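The loupe hangs held and roughly level, with the lens at about (411,292) in the crop. I'll retract and then cross, keeping well clear of the pointer.

Emit:
send_rows:
  series: "-30 -25 0 0 0 0 1;-46 -60 0 0 0 1 1;-46 -100 0 0 0 3.6 1;-46 -140 0 0 0 3.6 1;-46 -180 0 0 0 3.6 1;-46 -220 0 0 0 3.6 1;-44 -260 0 0 0 3.6 1;-42 -300 0 0 0 3.6 1;-39 -340 0 0 0 3.6 1;-37 -375 0 0 0 3.6 1"

```text
clock: 20.75
position: [430.2, 33.7, 161.5]
eef_rot: [[1.0, 0.001, 0.001], [0.001, -1.0, 0.001], [0.001, -0.001, -1.0]]
wrist_force: [-0.0, -0.9, -1.5]
gripper_width: 18.5
```

Emit:
send_rows:
  series: "0 -30 0 0 0 0 1;0 -60 0 0 0 0 1;0 -85 0 0 0 0 1;5 -98 0 0 0 0 1;20 -98 0 0 0 0 1;40 -98 0 0 0 0 1;60 -98 0 0 0 0 1;74 -98 0 0 0 0 1;74 -98 0 0 0 0 1;74 -98 0 0 0 0 1"

```text
clock: 21.75
position: [504.5, 129.3, 161.7]
eef_rot: [[1.0, -0.0, 0.001], [-0.0, -1.0, 0.0], [0.001, -0.0, -1.0]]
wrist_force: [-0.1, 0.4, -1.7]
gripper_width: 18.9
```

```bash
python3 go.py 508,135,162,0; python3 -c "
from h import *
snap('side','pics/s7.png');snap('top','pics/t7.png')
print(proj('side',[573,138,160]),proj('top',[573,138,160]),proj('top',[573,138,60]))
crop('side','pics/s8.png',240,140,340,240,6);crop('top','pics/t8.png',165,110,265,210,6)
a=np.hstack([cv2.imread('pics/s8.png'),cv2.imread('pics/t8.png')]);cv2.imwrite('pics/st8.png',cv2.resize(a,(800,400)))
"
```

```text
21.75 [504.5 129.3 161.7] F [-0.1   0.37 -1.74] w 18.9
shift [ 3.5 -5.7 -0.3] turn [-0.01 -0.04 -0.03]
[264.22392184 161.87148884] [203.85032018 154.99823408] [208.55297586 163.00884612]
```

View pics/st8.png

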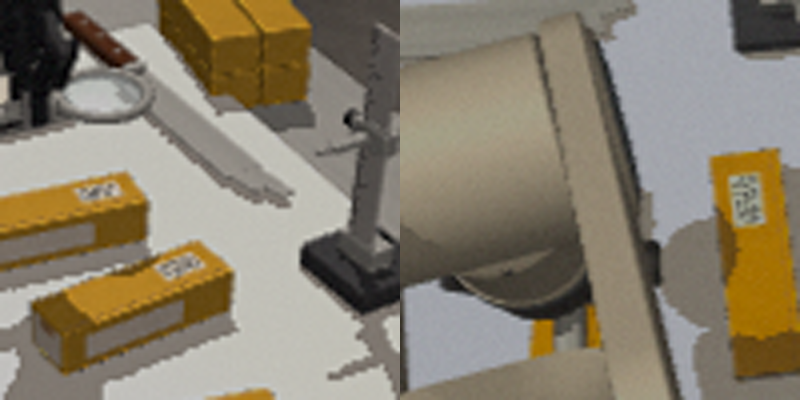

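Emit:
send_rows:
  series: "2 -4 0 0 0 0 1;3.5 -8 0 0 0 0 1;3.5 -8 0 0 0 0 1;3.5 -8 0 0 0 0 1;3.5 -8 0 0 0 0 1"

```text
clock: 22.35
position: [508.1, 138.1, 162.3]
eef_rot: [[1.0, 0.001, 0.002], [0.001, -1.0, 0.001], [0.002, -0.001, -1.0]]
wrist_force: [0.3, 0.3, -1.4]
gripper_width: 18.3
```

```bash
python3 go.py; python3 -c "
from h import *
snap('side','pics/s9.png')
def to(p): u=proj('side',p); return np.round(((u-[245,145])+.5)*14-.5,1)
for z in (155,160,165): print(z,to([573,138.5,z]))
t=np.linspace(0,2*np.pi,60)
p=np.array([to([573+42*np.cos(a),138.5+42*np.sin(a),160]) for a in t]);print('rim',p.min(0),p.max(0))
crop('side','pics/s10.png',245,145,295,185,14)"
```

```text
22.35 [508.1 138.1 162.3] F [ 0.3   0.28 -1.38] w 18.3
155 [274.3 260.4]
160 [274.6 241.7]
165 [275. 223.]
rim [ 94.  153.8] [455.2 334.4]
```

View pics/s10.png

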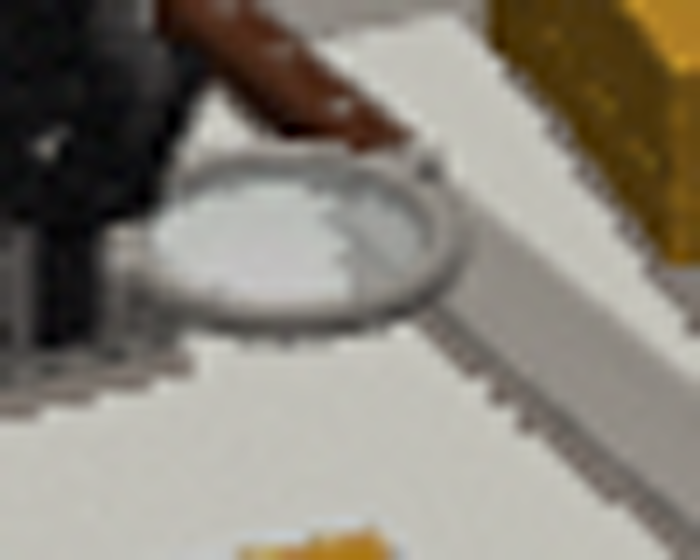

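```bash
python3 - <<'E'
from h import *
print('code1 side',at('side',264,187.3,60),' code2 side',at('side',240+181/4-.4,140+266/4-.4,60))
f=lambda u,v:at('side',245+(u+.5)/14-.5,145+(v+.5)/14-.5,160)
print('lens cand',f(285,243),f(295,243))
print('lens lift s6: want 557.3-1.4,-334.3',at('side',250+411/4-.4,180+292/4-.4,159.3))
im=cv2.imread('pics/s3.png'); a=cv2.resize(im[272:312,322:372],None,fx=8,fy=8,interpolation=cv2.INTER_CUBIC)
im=cv2.imread('pics/s9.png'); b=cv2.resize(im[172:212,240:290],None,fx=8,fy=8,interpolation=cv2.INTER_CUBIC)
cv2.imwrite('pics/m.png',np.hstack([a,b]))
E
```

```text
code1 side [574.50288437 138.80850236  60.        ]  code2 side [584.34754162  13.20406408  60.        ]
lens cand [574.8986481  136.93152577 160.        ] [576.99445036 135.92245418 160.        ]
lens lift s6: want 557.3-1.4,-334.3 [ 564.08388323 -340.15352859  159.3       ]
```

View pics/m.png

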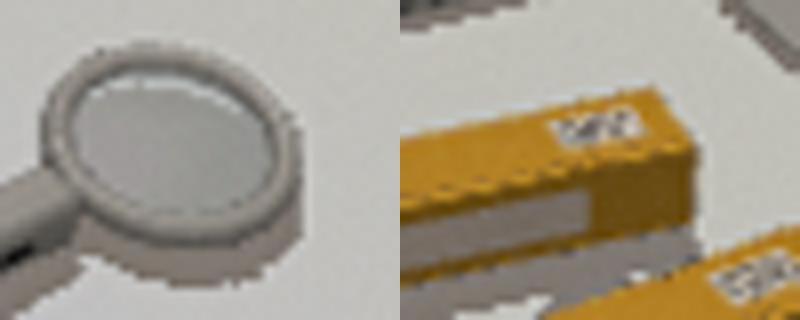

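```bash
python3 - <<'E'
from h import *
print('lens0',at('side',343.06,289.7,31),'code',at('side',264.3,187.4,60))
# rim ellipse expected around measured lens pose
E
```

```text
lens0 [ 558.43069051 -337.93139614   31.        ] code [575.13681862 137.81556543  60.        ]
```

Side-camera readings agree: lens about (575.5,136.5), code (575,138), lens z about 160, pointer about 160. A final check for stillness, then I hand in.

Emit:
send_rows:
  series: "0 0 0 0 0 0 1;0 0 0 0 0 0 1;0 0 0 0 0 0 1;0 0 0 0 0 0 1;0 0 0 0 0 0 1;0 0 0 0 0 0 1"

```text
clock: 23.0
position: [508.3, 138.0, 162.3]
eef_rot: [[1.0, 0.0, 0.002], [0.0, -1.0, 0.001], [0.002, -0.001, -1.0]]
wrist_force: [-0.3, 0.5, -1.0]
gripper_width: 18.6
```

```bash
python3 go.py && python3 -c "
from h import *
print(np.abs(arm.sense()['qvel']).max()); a=np.load('side.npz')['image'].astype(int); b=arm.read_camera('side')['image'].astype(int)
print('image change at lens',np.abs(a-b)[145:185,245:295].mean()); print(arm.finish_job())"
```

```text
23.0 [508.3 138.  162.3] F [-0.33  0.48 -1.01] w 18.6
0.09691243555047041
image change at lens 1.7998333333333334
the job is handed in; nothing more can be done
None
```

I found the light carton, put all three back, and handed the job in at about 23 s (limit 72 s) with the lens held over the light carton's code. The job gives no verdict, so what follows rests on my own checks.

- **Weighing:** carton 3 read about 2.8 N, carton 2 about 3.1 N and carton 1 about 1.3 N. Carton 1, the leftmost, is the light one. Each was set back flat within about 1 mm of where it stood.
- **Position:** I gripped the steel lens near its balance point and left the yellow look-alike alone. By the side camera the lens is within about 2 mm of the code, against 15 mm allowed. By arm position it is at (574, 137) mm and the code at about (574, 138) mm.
- **Height:** the lens is at about 160 mm and the pointer tip at about 160 mm, with roughly 3 mm uncertainty, against 8 mm allowed.
- **Level and still:** the tool is within 0.2° of vertical, the lens rim looks level in the image, and joint speeds were about 0.1 deg/s.

**Disagreements:**
- The two cameras differed by 2–3 mm on the lens and the code.
- An early look at the lens just after lifting was about 10 mm off. It was partly hidden by a finger, so I discarded that reading.
- The top camera was blocked by the arm at the end, so centring and height were checked only by the side camera and the arm's own position.

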